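Free the trowel's keeper arm with the forked tool

ROBOT

A 7-joint arm with a two-finger parallel gripper is mounted at the origin on the work surface. World frame = base frame: x ahead of the robot, y to its left, z up, the work surface at z = 0. Lengths are in m, angles in rad, forces in N, time in s.
With the tool pointing down it reaches from about 0.375 to 0.925 m from the base axis. Payload 3.1 kg.
Tool frame: the origin (TCP) lies midway between the tips of the shut fingers; the grasp point (between the pads) lies 19 mm behind it; x points along the fingers, y is the direction in which the jaws open and shut, and the axes are right-handed (so a half turn about x gives the same grasp; the last joint's range is limited). The gripper opens to 85 mm and grips with 20 to 120 N. Pads are 22 mm wide; open, the fingers measure 114 mm over their backs; the gripper's body (76 mm by 85 mm) begins 54 mm behind the grasp point. The pads swing forward as they close: fully open they stand 13 mm farther back than shut.
Start: joints at [1.134, 0.383, 0.044, 1.598, -0.018, 1.161, -0.05], TCP at [0.216, -0.613, 0.231] pointing down, gripper open.
Joint ranges: [-2.61, 2.61], [-0.41, 2.15], [-1.48, 1.57], [0, 2.5], [-1.57, 4.71], [0.05, 1.97], [-2.85, 2.85]. Speed limits (rad/s): [2.79, 2.79, 3.14, 3.14, 3.14, 3.14, 3.14].

INTERFACE

Orientations are given as a unit quaternion [w, x, y, z].
In Python, from plant import readout, imaging, order gives the robot as it stands.
- The arm moves only by the tool drive_tool, never from a script. Its argument "rows" is a list of rows, each an object with "hand": the finger opening in mm, from 0 to 85.4; "translation": the shift along the world's x, y, z in units of 30 mm (1.0 is 30 mm), a list of three; "angular": the turn, a rotation vector about the world's x, y, z in units of 6 degrees (1.0 is 6 degrees), a list of three. In form: [{"hand": hand, "translation": [dx, dy, dz], "angular": [wx, wy, wz]}, ...]. A call has 1 to 12 rows; each row shifts and turns the pose as measured when the row begins; what a row does not reach is not made up. A row lasts 1/10 s, in which the tool goes at most 50 mm and 8.59 degrees, less where a joint would pass 70% of its speed; a pose out of reach is approached as far as the arm can. A call is refused whole if a number of a shift passes 1 or a number of a turn 1, either way. A call with a gripper value outside its range is refused whole. The fingers move at their own pace and stop on an object; "squeeze" is the grip in N (left out, the last holds). Time passes only in rows, so rows that do not move let the fingers close. It gives the time, the measured TCP pose, the force and the opening at its end, in the units of the state.
- readout.state(): the state, without advancing time (a new reading comes with each control period).
- imaging.read_camera(name): name is "scene" or "top"; returns the picture (400x640x3 uint8, red, green, blue); there is no depth.
- imaging.camera_model(name): a dict with "fx", "fy", "cx", "cy" (pixels), "k1" (the pictures are not rectified: a ray, as slopes to the right and down, at radius r is drawn at 1 + k1 r^2 times it, then the intrinsics apply), "position" and "rotation" of the camera in the world. Camera axes: x right, y up, looking along -z (the intrinsics and any distortion apply to the point x, -y, -z); pixel columns grow to the right and rows downward; lengths in m; the calibration is good to about 2 mm. A picture is of the moment at which its call begins. camera_model takes no time and is no camera call.
- order.hand_in(): hands the job in, once; it reports no verdict.
The state is a dict: "time": time; "qpos": joint angles; "qvel": joint speeds; "tau": joint torques, N m; "tool_pos": TCP position; "tcp_rot": TCP orientation; "contact_force": force on the tool from outside, world axes, zero at the start; "moment": the same for the moment, N m; "grip_width": finger opening in m.
Only numpy, scipy, OpenCV 4.12 (cv2) and the standard library are available. Lean on these libraries where they do the work, as an engineer would, in place of code of your own. Each camera call takes 0.05 s, during which the arm holds its last target. There are 200 camera calls.

TASK

Take the small forked tool out of its wooden stand and use it to push the brass collar of the green keeper's spring bar sideways, gently and not hard against its end stop, until the bar's tip leaves the lug and the keeper arm springs up off the trowel's handle. Then put the forked tool back in its stand, fully home and upright, and let go. Do not touch the keeper with the gripper, and leave the trowel, jar, spray bottle and dibbers where they are.

Things in the scene. Friction and masses are not known exactly. Their poses are not given: they have to be found in the camera images.
- fork_grip (a point): Centre of the wooden handle of the loose forked tool (about 0.09 kg), half-way up; z up along the tool. Handle 26 mm (x) by 20 mm (y), from 31 mm above to 35 mm below this point. Below it a brass shoulder plate 34 x 34 x 5 mm, its underside 40 mm below this point, then the steel blade. A half turn about z leaves the tool the same.
- fork_tip (a point): Point midway between the tool's two tine tips, 85 mm below the handle's centre; axes as the tool's. The blade is 28 mm wide (x) and 5 mm thick (y). The slot between the tines is 13 mm wide and 25 mm deep from the tips up to its root.
- stand_mouth (a point): Middle of the top of the fixed wooden stand, 85 mm (x) by 65 mm (y) by 50 mm high, where its through slot opens, 36 mm (x) by 14 mm (y). The blade hangs in the slot, tool x along stand x, the shoulder plate resting on the stand's top: the handle's centre is then 40 mm above this point.
- keeper: The keeper's fixed steel base plate, 170 mm (x) by 160 mm (y), on the shelf; origin under its middle. On it a green carriage is firmly set, by hand, up to 12 mm either way along the keeper's y from the middle: this setting is not measured, it has to be felt or seen. The carriage bears the hinge, arm, lug and spring bar.
- bar_nominal (a point): Point on the axis of the steel spring bar (6 mm across, along the keeper's y, 48 mm above the shelf), fixed to the base plate; the carriage's middle is here when set in the middle. The bar runs through the arm's two ears, 38 mm to +y and 28 mm to -y of the carriage's middle; the arm's crossbar is 15 mm to +x. 36 mm of free height under the bar.
- collar_nominal (a point): Middle of the +y face of the bar's brass collar (22 mm across, 5 mm thick) if the carriage were set in the middle; the true one is up to 12 mm to either side in y. From this face to the +y ear 39.5 mm of bare bar is open from above: the fork fits there astride the bar, flat face to the collar. Push the collar to -y: a spring resists.
- lug_nominal (a point): Green lug whose hook holds down the bar's tip at +y, if the carriage were set in the middle. The collar takes 3 N to start, and 8.6 N at 7 mm of travel, where the tip is clear of the hook; its hard stop is at 8.5 mm, 9.8 N. More than 13 N on the keeper bends it.
- gate (a joint): Angle of the green keeper arm, rad: 0 latched, 0.45 fully up. Hinged 62 mm to +x of the keeper's origin, 74 mm up. Once the bar's tip is clear, a light spring (2 N at the bar) lifts it in half a second. The rubbing of the fork on the collar may hold it down: keep the collar pushed in and draw the fork slowly straight up, the arm comes with it and stays up, the bar about 100 mm above the shelf.
- trowel_handle (a point): Centre of the trowel's wooden handle, 26 mm thick and 130 mm long along its y, lying in the keeper's rubber cradle under the arm; the aluminium blade reaches 240 mm to -y of this point. Loose; leave it.
- jar: Brown glass jar with a dark screw lid, 72 mm across, 100 mm high, origin at the middle of its underside. Loose; leave it.
- sprayer: White spray bottle with a red nozzle, 72 mm across, 205 mm high, origin at the middle of its underside. Loose; leave it.
- dibber1: Pale wooden dibber lying along its y, 190 mm long, 24 mm thick, origin under its middle. Loose; leave it.
- dibber2: Dark wooden dibber, the same size, beside it. Loose; leave it.
Not all that is in view belongs to the job. What is shaped like the part that bears stand_mouth but blue, pink or red is not meant.

How it is judged:
By the outcome, as a careful person would: the job done as asked, in the order asked, and still so for the second after the job is handed in, with the robot touching nothing.
It also fails if it takes over 61 s, if anything falls off the work surface, if the arm or the gripper's body presses on something with over 40 N, if the wrist force passes 120 N, or if a joint passes its speed limit or range.

## Working session

There is one attempt and no reset: what is moved stays moved. The work goes in short steps, Python scripts to look and compute and a tool call to move; the robot and the scene stay as the last step left them, time stands still between calls to the robot, and variables do not carry over. Pictures are saved under pics/ and viewed, about 8 in all and at most 12, crops included, and the job is handed in when it is done.

Besides the shell and the picture viewer there is one more tool, called as name(argument=value, ...), one argument or row to a line, values as JSON. drive_tool: Moves the arm, as the interface text tells. Its arguments: {"type":"object","properties":{"rows":{"type":"array","items":{"type":"object","properties":{"hand":{"type":"number"},"translation":{"type":"array","items":{"type":"number"}},"angular":{"type":"array","items":{"type":"number"}}}}},"squeeze":{"type":"number"}},"required":["rows"]}

```bash
mkdir -p pics
cat > h.py <<'E'
import numpy as np, cv2
from plant import readout, imaging, order
def grab(n,f):
    im=imaging.read_camera(n); cv2.imwrite('pics/'+f,im[:,:,::-1]); return im
def ray(n,u,v):
    m=imaging.camera_model(n); xd=(u-m['cx'])/m['fx']; yd=(v-m['cy'])/m['fy']
    rd=np.hypot(xd,yd); r=rd
    for _ in range(30): r=rd/(1+m['k1']*r*r)
    s=r/rd if rd>0 else 1
    R=np.array(m['rotation']).reshape(3,3)
    return np.array(m['position']),R@np.array([xd*s,-yd*s,-1])
def onz(n,u,v,z):
    p,d=ray(n,u,v); return p+d*(z-p[2])/d[2]
def two(a,b):
    p,d=ray('scene',*a); q,e=ray('top',*b)
    d/=np.linalg.norm(d); e/=np.linalg.norm(e)
    s=np.linalg.lstsq(np.c_[d,-e],q-p,rcond=None)[0]
    return (p+d*s[0]+q+e*s[1])/2, np.linalg.norm(p+d*s[0]-q-e*s[1])
def proj(n,P):
    m=imaging.camera_model(n);R=np.array(m['rotation']).reshape(3,3)
    c=R.T@(np.array(P)-m['position']); x,y=c[0]/-c[2],-c[1]/-c[2]; k=1+m['k1']*(x*x+y*y)
    return m['fx']*x*k+m['cx'],m['fy']*y*k+m['cy']
E
python3 - <<'E'
from h import *
for n in('scene','top'):
    grab(n,n+'0.png'); print(imaging.camera_model(n))
print(readout.state())
E
```

```text
{'fx': 396.3785072033269, 'fy': 396.3785072033269, 'cx': 326.0806081392223, 'cy': 198.00941473737515, 'k1': 0.03446633793484185, 'position': array([0.94647903, 0.60477106, 0.66734738]), 'rotation': array([0.24669562, 0.10621813, 0.39099341, 0.88033126])}
{'fx': 424.0964499491732, 'fy': 424.0964499491732, 'cx': 323.5595372369061, 'cy': 200.57488542160863, 'k1': 0.01778370072164873, 'position': array([0.40207354, 0.08607642, 1.16937315]), 'rotation': array([-0.65712704, -0.06813895,  0.07659223,  0.74677625])}
{'time': 0.1, 'qpos': array([ 1.13420961,  0.38376203,  0.04386831,  1.59938086, -0.01788832,
        1.1611991 , -0.04990722]), 'qvel': array([-2.67493994e-04, -2.24462377e-03,  6.18743380e-04, -3.55510576e-03,
        3.50799444e-04,  4.25228633e-05,  5.32881532e-04]), 'tau': array([ 2.76606886e-03, -4.34722531e+01,  1.02932967e+00, -2.50455201e+01,
        1.08766527e-02,  5.46052004e-03,  3.53017903e-06]), 'tool_pos': array([ 0.21572401, -0.61227389,  0.23002432]), 'tcp_rot': array([-0.11841307, -0.69679161, -0.12003496,  0.69717388]), 'contact_force': array([-0.89654961, -0.15299153,  0.95234857]), 'moment': array([0.01842886, 0.01306883, 0.00788499]), 'grip_width': 0.08534545134302156}
```

View pics/scene0.png

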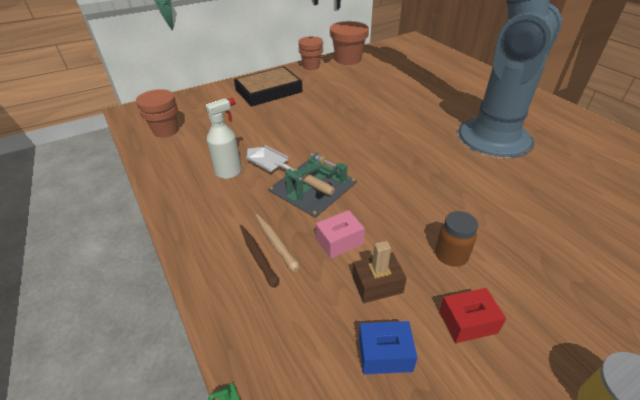

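View pics/top0.png

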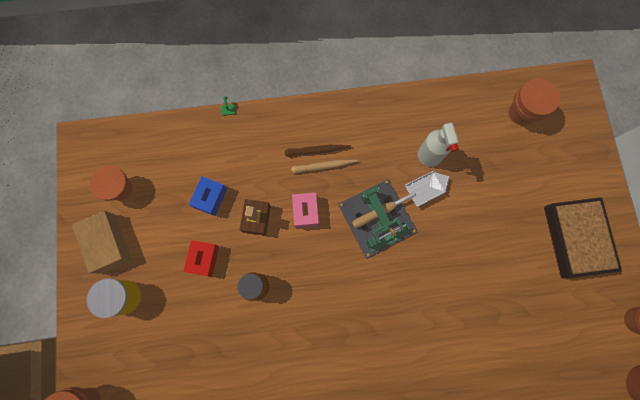

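The scene view shows the brown wooden stand with the tool at about (380,270). Pink, blue and red decoys sit at (340,233), (387,347) and (472,314). The keeper is at about (313,183). In the top view the stand is at (255,216) and the keeper at (378,218). The brown stand is the one holding the tool, so I'll confirm that in enlarged crops.

Run:
```python
s=open('h.py').read()
s=s.replace("R=np.array(m['rotation']).reshape(3,3)","R=Rm(m)")
s=s.replace("def grab","from scipy.spatial.transform import Rotation as Ro\ndef Rm(m): q=m['rotation']; return Ro.from_quat([q[1],q[2],q[3],q[0]]).as_matrix()\ndef grab",1)
open('h.py','w').write(s)
import cv2,numpy as np
a=cv2.imread('pics/top0.png');b=cv2.imread('pics/scene0.png')
k=cv2.resize(a[170:265,330:455],None,fx=6,fy=6,interpolation=cv2.INTER_CUBIC)[:, :]
cv2.imwrite('pics/keep_top.png',k)
k=cv2.resize(b[145:220,255:365],None,fx=7,fy=7,interpolation=cv2.INTER_CUBIC)
cv2.imwrite('pics/keep_sc.png',k)
k1=cv2.resize(a[190:245,230:285],None,fx=7,fy=7,interpolation=cv2.INTER_CUBIC)
k2=cv2.resize(b[235:305,345:415],(385,385),interpolation=cv2.INTER_CUBIC)
cv2.imwrite('pics/stand.png',np.hstack([k1,k2]))
from h import *
print(onz('top',255,216,.05),onz('scene',380,270,.05),onz('top',378,218,0),onz('scene',313,185,0))
```

```text
[0.61507612 0.24493303 0.05      ] [0.61558487 0.25130018 0.05      ] [ 0.57524589 -0.08800846  0.        ] [ 0.57193984 -0.08803202  0.        ]
```

View pics/keep_top.png

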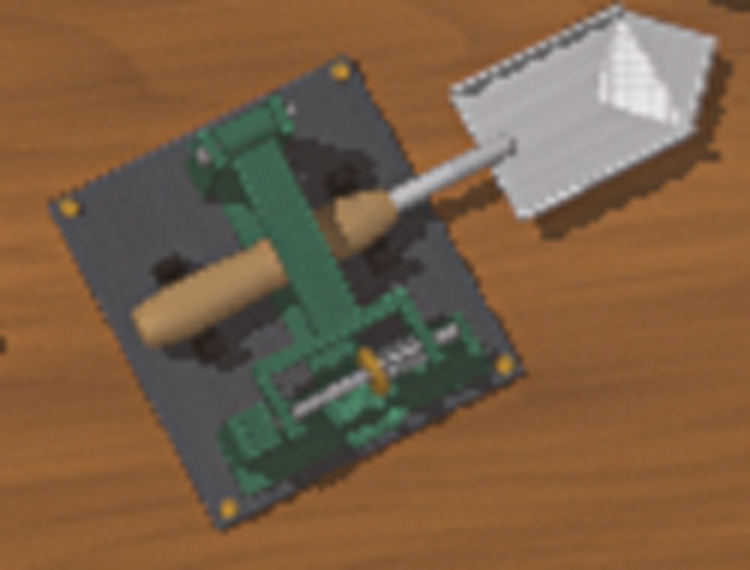

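View pics/keep_sc.png

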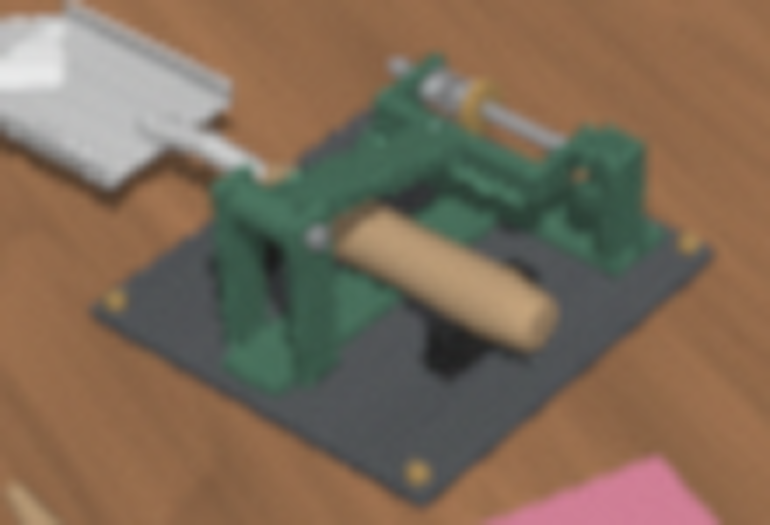

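View pics/stand.png

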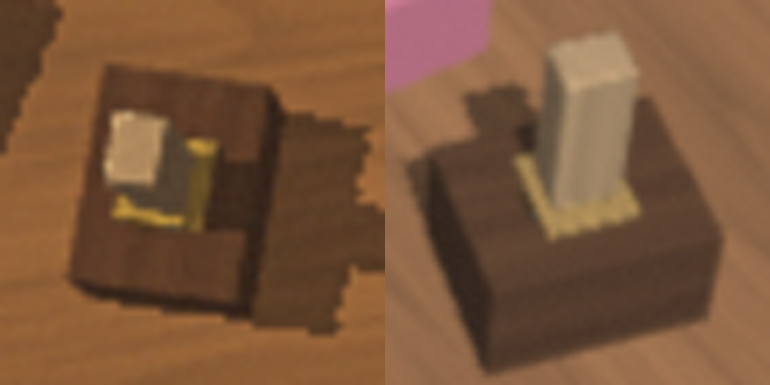

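The crops confirm the brown stand: the tool's brass shoulder rests on its top. On the keeper, the collar is at crop (374,370), which is top-view pixel (392,232). The bare bar runs to the +y ear at crop (290,410). The hinge is at the upper left (+x) and the trowel blade points to -y.

Run:
```python
from h import *
np.set_printoptions(precision=4,suppress=True)
T=lambda x,y:(330+(x+.5)/6-.5,170+(y+.5)/6-.5)
S=lambda x,y:(255+(x+.5)/7-.5,145+(y+.5)/7-.5)
T2=lambda x,y:(230+(x+.5)/7-.5,190+(y+.5)/7-.5)
S2=lambda x,y:(345+(x-385+.5)/5.5-.5,235+(y+.5)/5.5-.5)
tc=[(50,203),(350,58),(523,375),(222,528)]
P=np.array([onz('top',*T(*c),.004) for c in tc]); print('plate top',P,P.mean(0))
e=[P[i]-P[i-1] for i in range(4)]; print([np.linalg.norm(x) for x in e],[np.degrees(np.arctan2(x[1],x[0])) for x in e])
B=[onz('top',*T(*c),.006) for c in [(70,208),(341,71),(505,364),(229,509)]];print('bolts',np.mean(B,0))
sc=[(95,310),(712,253),(425,505)]
print('plate scene',[onz('scene',*S(*c),.004) for c in sc])
print('collar',two(S(480,105),T(374,370)),onz('top',*T(374,370),.048),onz('scene',*S(480,105),.048))
print('bar end tip -y',onz('top',*T(457,330),.048),onz('scene',*S(395,66),.048),'bar at +y ear',onz('top',*T(297,410),.048),onz('scene',*S(560,143),.048))
Q=np.array([onz('scene',*S2(*c),.05) for c in [(430,150),(640,95),(720,235),(487,287)]]);print('stand sc',Q,Q.mean(0))
e=[Q[i]-Q[i-1] for i in range(4)];print([np.linalg.norm(x) for x in e],[np.degrees(np.arctan2(x[1],x[0])) for x in e])
Q=np.array([onz('top',*T2(*c),.05) for c in [(105,65),(270,88),(245,305),(70,275)]]);print('stand top',Q,Q.mean(0))
e=[Q[i]-Q[i-1] for i in range(4)];print([np.linalg.norm(x) for x in e],[np.degrees(np.arctan2(x[1],x[0])) for x in e])
print('handle',onz('top',*T2(136,150),.121),onz('scene',*S2(591,64),.121))
Q=np.array([onz('top',*T2(*c),.121) for c in [(115,112),(167,117),(158,187),(105,182)]]);e=[Q[i]-Q[i-1] for i in range(4)];print([np.linalg.norm(x) for x in e],[np.degrees(np.arctan2(x[1],x[0])) for x in e])
s=readout.state();q=s['tcp_rot'];print(Ro.from_quat(np.r_[q[1:],q[0]]).as_matrix())
```

```text
plate top [[ 0.6299  0.0176  0.004 ]
 [ 0.6811 -0.1323  0.004 ]
 [ 0.5222 -0.1874  0.004 ]
 [ 0.4705 -0.0397  0.004 ]] [ 0.5759 -0.0855  0.004 ]
[np.float64(0.1693823443800238), np.float64(0.1584309879861084), np.float64(0.168194231406285), np.float64(0.1564247990897922)] [np.float64(19.799460658799717), np.float64(-71.13933637252806), np.float64(-160.87884557053647), np.float64(109.28816209047831)]
bolts [ 0.5768 -0.0854  0.006 ]
plate scene [array([ 0.6796, -0.1307,  0.004 ]), array([ 0.4691, -0.0396,  0.004 ]), array([0.6272, 0.0197, 0.004 ])]
collar (array([ 0.5274, -0.1113,  0.0501]), np.float64(0.0012910387503087771)) [ 0.5282 -0.1121  0.048 ] [ 0.5256 -0.1132  0.048 ]
bar end tip -y [ 0.5412 -0.1515  0.048 ] [ 0.5404 -0.1512  0.048 ] bar at +y ear [ 0.5149 -0.0755  0.048 ] [ 0.5125 -0.078   0.048 ]
stand sc [[0.6493 0.2076 0.05  ]
 [0.5695 0.2265 0.05  ]
 [0.5848 0.2901 0.05  ]
 [0.6655 0.266  0.05  ]] [0.6173 0.2475 0.05  ]
[np.float64(0.06058551760100508), np.float64(0.08195567306687891), np.float64(0.06540464971451258), np.float64(0.0842651233341769)] [np.float64(-105.58472
[... 199 characters left out ...]
0.2888 0.05  ]] [0.6163 0.2469 0.05  ]
[np.float64(0.08214130175743682), np.float64(0.06442298287998595), np.float64(0.08424795705137006), np.float64(0.06770937799392207)] [np.float64(-14.408205148656625), np.float64(-105.38693332007954), np.float64(167.7840365087583), np.float64(72.92918040645218)]
handle [0.6162 0.2486 0.121 ] [0.6184 0.2512 0.121 ]
[np.float64(0.025663904037627177), np.float64(0.018840783688811324), np.float64(0.025622659170230638), np.float64(0.01910408798178105)] [np.float64(-13.160796596814519), np.float64(-102.89817425551406), np.float64(167.4274675822014), np.float64(77.22595745621624)]
[[-0.0009  0.3324 -0.9431]
 [ 0.0022 -0.9431 -0.3324]
 [-1.     -0.0024  0.0001]]
```

drive_tool(
  rows=[
    {"hand": 85,"translation": [0.45,0.96,0],"angular": [0,0,0]},
    {"hand": 85,"translation": [0.45,0.96,0],"angular": [0,0,0]},
    {"hand": 85,"translation": [0.45,0.96,0],"angular": [0,0,0]},
    {"hand": 85,"translation": [0.45,0.96,0],"angular": [0,0,0]},
    {"hand": 85,"translation": [0.45,0.96,0],"angular": [0,0,0]},
    {"hand": 85,"translation": [0.45,0.96,0],"angular": [0,0,0]},
    {"hand": 85,"translation": [0.45,0.96,0],"angular": [0,0,0]},
    {"hand": 85,"translation": [0.45,0.96,0],"angular": [0,0,0]},
    {"hand": 85,"translation": [0.45,0.96,0],"angular": [0,0,0]},
    {"hand": 85,"translation": [0.45,0.96,0],"angular": [0,0,0]},
    {"hand": 85,"translation": [0.45,0.96,0],"angular": [0,0,0]},
    {"hand": 85,"translation": [0.45,0.96,0],"angular": [0,0,0]},
  ],
  squeeze=60,
)

```text
time: 1.3
tool_pos: [0.3726, -0.2537, 0.2226]
tcp_rot: [-0.111, -0.694, -0.119, 0.701]
contact_force: [0.4, -0.2, 0.1]
grip_width: 0.0847
```

drive_tool(
  rows=[
    {"hand": 85,"translation": [0.48,1.0,0.05],"angular": [0,0,-0.5]},
    {"hand": 85,"translation": [0.48,1.0,0.05],"angular": [0,0,-0.5]},
    {"hand": 85,"translation": [0.48,1.0,0.05],"angular": [0,0,-0.5]},
    {"hand": 85,"translation": [0.48,1.0,0.05],"angular": [0,0,-0.5]},
    {"hand": 85,"translation": [0.48,1.0,0.05],"angular": [0,0,-0.5]},
    {"hand": 85,"translation": [0.48,1.0,0.05],"angular": [0,0,-0.5]},
    {"hand": 85,"translation": [0.48,1.0,0],"angular": [0,0,-0.5]},
    {"hand": 85,"translation": [0.48,1.0,0],"angular": [0,0,-0.5]},
    {"hand": 85,"translation": [0.48,1.0,0],"angular": [0,0,-0.5]},
    {"hand": 85,"translation": [0.48,1.0,0],"angular": [0,0,-0.5]},
    {"hand": 85,"translation": [0.48,1.0,0],"angular": [0,0,-0.5]},
    {"hand": 85,"translation": [0.48,1.0,0],"angular": [0,0,0]},
  ],
)

```text
time: 2.5
tool_pos: [0.5446, 0.1211, 0.227]
tcp_rot: [0.102, -0.695, 0.093, 0.706]
contact_force: [-0.8, -0.1, 0.1]
grip_width: 0.0852
```

```bash
cat >> h.py <<'E'
def pose(px,py,yaw,down=True):
    "errors from measured pose to target TCP xy and jaw-line yaw (deg)"
    s=readout.state();q=s['tcp_rot'];R=Ro.from_quat(np.r_[q[1:],q[0]]).as_matrix()
    y=np.degrees(np.arctan2(R[1,1],R[0,1])); dy=(yaw-y+90)%180-90
    til=np.cross(R[:,0],[0,0,-1])
    print('t',s['time'],'pos',np.round(s['tool_pos'],4),'d/30mm',np.round((np.array([px,py])-s['tool_pos'][:2])/.03,2),'yaw',round(y,2),'turn/6',round(dy/6,2),'tilt fix/6deg',np.round(np.degrees(til)/6,2),'F',np.round(s['contact_force'],1),'w',round(s['grip_width'],4),'j7',round(s['qpos'][6],2))
E
python3 -c "
from h import *
pose(.617,.248,-104)"
```

```text
t 2.5 pos [0.5446 0.1211 0.227 ] d/30mm [2.41 4.23] yaw -105.88 turn/6 0.31 tilt fix/6deg [-0.14 -0.13 -0.  ] F [-0.8 -0.1  0.1] w 0.0852 j7 -2.25
```

drive_tool(
  rows=[
    {"hand": 85,"translation": [0.5,0.9,0],"angular": [-0.14,-0.13,0.3]},
    {"hand": 85,"translation": [0.5,0.9,0],"angular": [0,0,0]},
    {"hand": 85,"translation": [0.5,0.9,0],"angular": [0,0,0]},
    {"hand": 85,"translation": [0.5,0.9,0],"angular": [0,0,0]},
    {"hand": 85,"translation": [0.3,0.5,0],"angular": [0,0,0]},
    {"hand": 85,"translation": [0,0,0],"angular": [0,0,0]},
  ],
)

```text
time: 3.1
tool_pos: [0.6132, 0.2544, 0.2223]
tcp_rot: [0.084, -0.7, 0.084, 0.705]
contact_force: [0.0, 0.1, 0.0]
grip_width: 0.0849
```

```bash
python3 -c "
from h import *
pose(.617,.248,-104)
a=grab('scene','s1.png');
k=cv2.resize(a[150:310,300:460],None,fx=3.5,fy=3.5,interpolation=cv2.INTER_CUBIC);cv2.imwrite('pics/s1c.png',k[:,:,::-1])"
```

```text
t 3.1 pos [0.6132 0.2544 0.2223] d/30mm [ 0.13 -0.21] yaw -103.64 turn/6 -0.06 tilt fix/6deg [-0.01 -0.07 -0.  ] F [0.  0.1 0. ] w 0.0849 j7 -2.45
```

View pics/s1c.png

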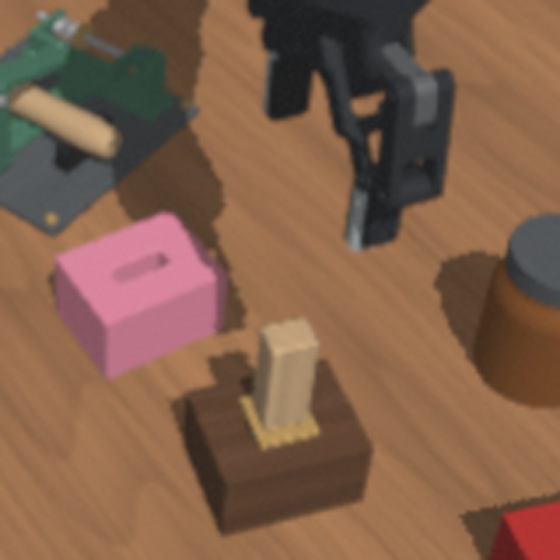

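The gripper is open above the stand, with the handle at crop (287,340) and the jaws lined up along the stand's short side. Next I correct the position and go down.

drive_tool(
  rows=[
    {"hand": 85,"translation": [0.13,-0.21,-0.6],"angular": [0,-0.07,-0.06]},
    {"hand": 85,"translation": [0,0,-0.7],"angular": [0,0,0]},
    {"hand": 85,"translation": [0,0,-0.7],"angular": [0,0,0]},
    {"hand": 85,"translation": [0,0,-0.6],"angular": [0,0,0]},
    {"hand": 85,"translation": [0,0,0],"angular": [0,0,0]},
  ],
)

```text
time: 3.65
tool_pos: [0.6151, 0.237, 0.1412]
tcp_rot: [0.086, -0.701, 0.092, 0.702]
contact_force: [-0.3, 0.0, -0.1]
grip_width: 0.0851
```

```bash
python3 -c "
from h import *
pose(.617,.248,-104)"
```

```text
t 3.65 pos [0.6151 0.237  0.1412] d/30mm [0.06 0.37] yaw -104.45 turn/6 0.08 tilt fix/6deg [ 0.08 -0.02  0.  ] F [-0.3  0.  -0.1] w 0.0851 j7 -2.48
```

drive_tool(
  rows=[
    {"hand": 85,"translation": [0.06,0.37,-0.5],"angular": [0.08,0,0.08]},
    {"hand": 85,"translation": [0,0,-0.5],"angular": [0,0,0]},
    {"hand": 85,"translation": [0,0,-0.5],"angular": [0,0,0]},
    {"hand": 85,"translation": [0,0,-0.3],"angular": [0,0,0]},
    {"hand": 85,"translation": [0,0,0],"angular": [0,0,0]},
    {"hand": 85,"translation": [0,0,0],"angular": [0,0,0]},
  ],
)

```text
time: 4.25
tool_pos: [0.6177, 0.2466, 0.0843]
tcp_rot: [0.087, -0.702, 0.087, 0.702]
contact_force: [-0.6, 0.5, 0.5]
grip_width: 0.0849
```

```bash
python3 -c "
from h import *
pose(.617,.248,-104)"
```

```text
t 4.25 pos [0.6177 0.2466 0.0843] d/30mm [-0.02  0.05] yaw -104.08 turn/6 0.01 tilt fix/6deg [ 0. -0.  0.] F [-0.6  0.5  0.5] w 0.0849 j7 -2.51
```

drive_tool(
  rows=[
    {"hand": 85,"translation": [0,0.04,-0.3],"angular": [0,0,0]},
    {"hand": 85,"translation": [0,0,-0.15],"angular": [0,0,0]},
    {"hand": 60,"translation": [0,0,0],"angular": [0,0,0]},
    {"hand": 40,"translation": [0,0,0],"angular": [0,0,0]},
    {"hand": 28,"translation": [0,0,0],"angular": [0,0,0]},
    {"hand": 24,"translation": [0,0,0],"angular": [0,0,0]},
    {"hand": 22,"translation": [0,0,0],"angular": [0,0,0]},
  ],
)

```text
time: 4.95
tool_pos: [0.6194, 0.2488, 0.0721]
tcp_rot: [-0.087, 0.703, -0.086, -0.701]
contact_force: [-0.5, -0.0, 0.1]
grip_width: 0.0219
```

```bash
python3 -c "
from h import *
pose(.617,.248,-104)"
```

```text
t 4.95 pos [0.6194 0.2488 0.0721] d/30mm [-0.08 -0.03] yaw -104.09 turn/6 0.01 tilt fix/6deg [-0.01  0.03  0.  ] F [-0.5 -0.   0.1] w 0.0219 j7 -2.52
```

drive_tool(
  rows=[
    {"hand": 20,"translation": [-0.06,-0.02,0],"angular": [0,0,0]},
    {"hand": 15,"translation": [0,0,0],"angular": [0,0,0]},
    {"hand": 0,"translation": [0,0,0],"angular": [0,0,0]},
    {"hand": 0,"translation": [0,0,0],"angular": [0,0,0]},
  ],
  squeeze=60,
)

```text
time: 5.35
tool_pos: [0.6179, 0.2483, 0.0725]
tcp_rot: [-0.088, 0.703, -0.086, -0.7]
contact_force: [-0.0, 0.8, -0.6]
grip_width: 0.0195
```

```bash
python3 -c "
from h import *
pose(.617,.248,-104);print(readout.state()['moment'])"
```

```text
t 5.35 pos [0.6179 0.2483 0.0725] d/30mm [-0.03 -0.01] yaw -104.1 turn/6 0.02 tilt fix/6deg [-0.02  0.05  0.  ] F [-0.   0.8 -0.6] w 0.0195 j7 -2.52
[ 0.02037846 -0.02250377 -0.02052178]
```

drive_tool(
  rows=[
    {"hand": 0,"translation": [0,0,0.2],"angular": [0,0,0]},
    {"hand": 0,"translation": [0,0,0.4],"angular": [0,0,0]},
    {"hand": 0,"translation": [0,0,0.6],"angular": [0,0,0]},
    {"hand": 0,"translation": [0,0,0.7],"angular": [0,0,0]},
    {"hand": 0,"translation": [0,0,0.7],"angular": [0,0,0]},
    {"hand": 0,"translation": [0,0,0.7],"angular": [0,0,0]},
    {"hand": 0,"translation": [0,0,0.6],"angular": [0,0,0]},
    {"hand": 0,"translation": [0,0,0.5],"angular": [0,0,0]},
    {"hand": 0,"translation": [0,0,0],"angular": [0,0,0]},
  ],
  squeeze=100,
)

```text
time: 6.25
tool_pos: [0.6168, 0.2489, 0.2191]
tcp_rot: [-0.088, 0.705, -0.085, -0.699]
contact_force: [-0.1, -0.1, -1.4]
grip_width: 0.0187
```

```bash
python3 -c "
from h import *
pose(.5198,-.0967,-70.5)"
```

```text
t 6.25 pos [0.6168 0.2489 0.2191] d/30mm [ -3.23 -11.52] yaw -104.03 turn/6 5.59 tilt fix/6deg [-0.03  0.08  0.  ] F [-0.1 -0.1 -1.4] w 0.0187 j7 -2.45
```

drive_tool(
  rows=[
    {"hand": 0,"translation": [-0.25,-0.8,0],"angular": [0,0,0.5]},
    {"hand": 0,"translation": [-0.25,-0.9,0],"angular": [0,0,0.5]},
    {"hand": 0,"translation": [-0.25,-0.9,0],"angular": [0,0,0.5]},
    {"hand": 0,"translation": [-0.25,-0.9,0],"angular": [0,0,0.5]},
    {"hand": 0,"translation": [-0.25,-0.9,0],"angular": [0,0,0.5]},
    {"hand": 0,"translation": [-0.25,-0.9,0],"angular": [0,0,0.5]},
    {"hand": 0,"translation": [-0.25,-0.9,0],"angular": [0,0,0.5]},
    {"hand": 0,"translation": [-0.25,-0.9,0],"angular": [0,0,0.5]},
    {"hand": 0,"translation": [-0.25,-0.9,0],"angular": [0,0,0.5]},
    {"hand": 0,"translation": [-0.25,-0.8,0],"angular": [0,0,0.5]},
    {"hand": 0,"translation": [-0.2,-0.6,0],"angular": [0,0,0.3]},
    {"hand": 0,"translation": [0,0,0],"angular": [0,0,0]},
  ],
)

```text
time: 7.45
tool_pos: [0.5235, -0.0415, 0.2149]
tcp_rot: [-0.116, -0.694, -0.122, 0.7]
contact_force: [-0.7, -0.2, -1.2]
grip_width: 0.0193
```

```bash
python3 -c "
from h import *
pose(.5198,-.0967,-70.5)"
```

```text
t 7.45 pos [ 0.5235 -0.0415  0.2149] d/30mm [-0.12 -1.84] yaw -70.63 turn/6 0.02 tilt fix/6deg [-0.07 -0.08 -0.  ] F [-0.7 -0.2 -1.2] w 0.0193 j7 -1.34
```

drive_tool(
  rows=[
    {"hand": 0,"translation": [-0.04,-0.7,0],"angular": [-0.07,-0.08,0.02]},
    {"hand": 0,"translation": [-0.04,-0.6,-0.2],"angular": [0,0,0]},
    {"hand": 0,"translation": [-0.04,-0.4,-0.4],"angular": [0,0,0]},
    {"hand": 0,"translation": [0,0,-0.5],"angular": [0,0,0]},
    {"hand": 0,"translation": [0,0,-0.5],"angular": [0,0,0]},
    {"hand": 0,"translation": [0,0,-0.4],"angular": [0,0,0]},
    {"hand": 0,"translation": [0,0,0],"angular": [0,0,0]},
    {"hand": 0,"translation": [0,0,0],"angular": [0,0,0]},
  ],
)

```text
time: 8.25
tool_pos: [0.52, -0.0849, 0.1497]
tcp_rot: [0.119, 0.697, 0.124, -0.697]
contact_force: [0.0, -0.3, -0.9]
grip_width: 0.0189
```

```bash
python3 -c "
from h import *
pose(.5198,-.0967,-70.5)
a=grab('scene','s2.png');b=grab('top','t2.png')
k=cv2.resize(a[110:210,270:370],(500,500),interpolation=cv2.INTER_CUBIC);k2=cv2.resize(b[195:245,360:410],(300,300),interpolation=cv2.INTER_CUBIC)
o=np.zeros((500,800,3),np.uint8);o[:,:500]=k;o[:300,500:]=k2;cv2.imwrite('pics/c2.png',o[:,:,::-1])"
```

```text
t 8.25 pos [ 0.52   -0.0849  0.1497] d/30mm [-0.01 -0.39] yaw -70.22 turn/6 -0.05 tilt fix/6deg [-0.06 -0.01 -0.  ] F [ 0.  -0.3 -0.9] w 0.0189 j7 -1.29
```

View pics/c2.png

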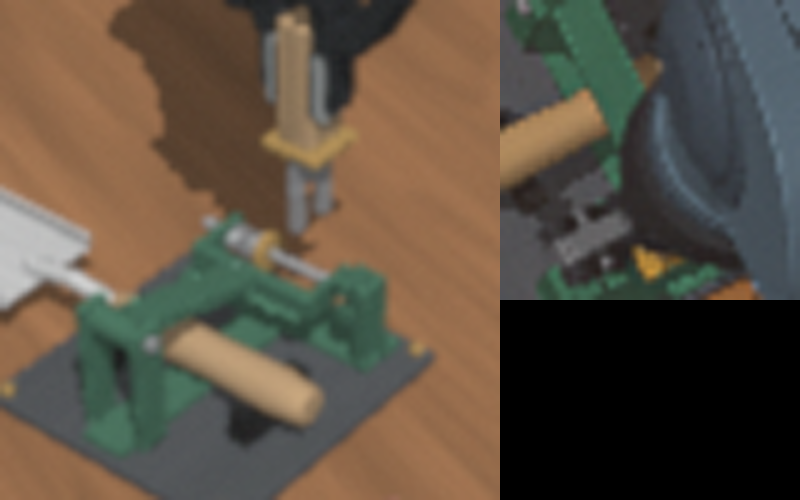

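The fork is held upright above the bare bar. Its tine tips are at crop (298,232) and (323,212), the collar at crop (265,250) and the ear and lug at about (350,300). I'll check the held tip position by camera.

```bash
python3 -c "
from h import *
c=lambda x,y:(270+(x+.5)/5-.5,110+(y+.5)/5-.5)
t=readout.state()['tool_pos'];z=t[2]-.0675
A=onz('scene',*c(298,231),z);B=onz('scene',*c(323,212),z)
print('tines',A,B,(A+B)/2,t,[ (np.array(proj('scene',[t[0]+s*.943*.0105,t[1]+s*.334*.0105,z]))-[269.6,109.6])*5 for s in(1,-1)])
kx=np.array([.943,.334]);ky=np.array([-.334,.943])
for n,p in [('collar',(265,250)),('bar at ear',(326,276)),('bar mid',(300,264))]:
  q=onz('scene',*c(*p),.048);d=q[:2]-t[:2];print(n,q,'rel tcp kx,ky',d@kx,d@ky)
d=((A+B)/2-t)[:2];print('tip rel',d@kx,d@ky)
pose(.5198,-.0967,-70.5)"
```

```text
tines [ 0.52825819 -0.0785754   0.08262602] [ 0.50912469 -0.08572036  0.08262602] [ 0.51869144 -0.08214788  0.08262602] [ 0.52017807 -0.08507376  0.15012602] [array([291.74386679, 229.10345179]), array([318.05229888, 209.87052296])]
collar [ 0.52683765 -0.11383083  0.048     ] rel tcp kx,ky -0.003324876053955548 -0.02934222162876322
bar at ear [ 0.51157878 -0.07837814  0.048     ] rel tcp kx,ky -0.005872798407300471 0.009186128651692427
bar mid [ 0.51761193 -0.09401593  0.048     ] rel tcp kx,ky -0.005406552185857421 -0.007575378044237104
tip rel -0.000424650135411922 0.0032556382988258342
t 8.35 pos [ 0.5202 -0.0851  0.1501] d/30mm [-0.01 -0.39] yaw -70.23 turn/6 -0.04 tilt fix/6deg [-0.06 -0.   -0.  ] F [ 0.3  0.7 -1.5] w 0.0188 j7 -1.29
```

drive_tool(
  rows=[
    {"hand": 0,"translation": [-0.04,-0.44,0],"angular": [-0.06,0,-0.04]},
    {"hand": 0,"translation": [0,0,0],"angular": [0,0,0]},
    {"hand": 0,"translation": [0,0,0],"angular": [0,0,0]},
    {"hand": 0,"translation": [0,0,0],"angular": [0,0,0]},
  ],
)

```text
time: 8.75
tool_pos: [0.5208, -0.1003, 0.1525]
tcp_rot: [0.121, 0.698, 0.118, -0.696]
contact_force: [0.1, 0.2, -2.3]
grip_width: 0.0188
```

```bash
python3 -c "
from h import *
pose(.519,-.0982,-70.5)"
```

```text
t 8.75 pos [ 0.5208 -0.1003  0.1525] d/30mm [-0.06  0.07] yaw -70.55 turn/6 0.01 tilt fix/6deg [0.03 0.04 0.  ] F [ 0.1  0.2 -2.3] w 0.0188 j7 -1.28
```

drive_tool(
  rows=[
    {"hand": 0,"translation": [-0.06,0.07,-0.3],"angular": [0,0,0]},
    {"hand": 0,"translation": [0,0,-0.3],"angular": [0,0,0]},
    {"hand": 0,"translation": [0,0,-0.2],"angular": [0,0,0]},
    {"hand": 0,"translation": [0,0,-0.1],"angular": [0,0,0]},
    {"hand": 0,"translation": [0,0,0],"angular": [0,0,0]},
  ],
)

```text
time: 9.25
tool_pos: [0.5182, -0.0974, 0.1227]
tcp_rot: [0.121, 0.698, 0.119, -0.696]
contact_force: [0.8, -0.3, -1.0]
grip_width: 0.0188
```

```bash
python3 -c "
from h import *
pose(.519,-.0982,-70.5)"
```

```text
t 9.25 pos [ 0.5182 -0.0974  0.1227] d/30mm [ 0.03 -0.03] yaw -70.52 turn/6 0.0 tilt fix/6deg [0.02 0.03 0.  ] F [ 0.8 -0.3 -1. ] w 0.0188 j7 -1.3
```

drive_tool(
  rows=[
    {"hand": 0,"translation": [0.03,-0.02,-0.1],"angular": [0,0,0]},
    {"hand": 0,"translation": [0,0,-0.1],"angular": [0,0,0]},
    {"hand": 0,"translation": [0,0,-0.1],"angular": [0,0,0]},
    {"hand": 0,"translation": [0,0,0],"angular": [0,0,0]},
  ],
)

```text
time: 9.65
tool_pos: [0.5199, -0.0979, 0.1131]
tcp_rot: [0.121, 0.698, 0.119, -0.695]
contact_force: [0.2, 0.0, -0.6]
grip_width: 0.0184
```

```bash
python3 -c "
from h import *
pose(.519,-.0982,-70.5)"
```

```text
t 9.65 pos [ 0.5199 -0.0979  0.1131] d/30mm [-0.03 -0.01] yaw -70.51 turn/6 0.0 tilt fix/6deg [0.02 0.04 0.  ] F [ 0.2  0.  -0.6] w 0.0184 j7 -1.31
```

drive_tool(
  rows=[
    {"hand": 0,"translation": [-0.03,0,-0.12],"angular": [0.02,0.04,0]},
    {"hand": 0,"translation": [0,0,-0.13],"angular": [0,0,0]},
    {"hand": 0,"translation": [0,0,-0.12],"angular": [0,0,0]},
    {"hand": 0,"translation": [0,0,0],"angular": [0,0,0]},
  ],
)

```text
time: 10.05
tool_pos: [0.5199, -0.098, 0.1017]
tcp_rot: [0.12, 0.698, 0.12, -0.696]
contact_force: [0.8, -0.5, -2.0]
grip_width: 0.0191
```

```bash
cat >> h.py <<'E'
KX=np.array([.943,.334]);KY=np.array([-.334,.943])
def kp():
    fs=[readout.state() for _ in range(1)]
    s=fs[-1];p=s['tool_pos'];f=s['contact_force'];print('kx %.4f ky %.4f z %.4f'%(p[:2]@KX,p[:2]@KY,p[2]),'Fkx %.1f Fky %.1f Fz %.1f'%(f[:2]@KX,f[:2]@KY,f[2]),'M',np.round(s['moment'],2))
E
python3 -c "
from h import *
pose(.519,-.0982,-70.5);kp()
a=grab('scene','s3.png')
k=cv2.resize(a[110:210,270:370],(500,500),interpolation=cv2.INTER_CUBIC);cv2.imwrite('pics/c3.png',k[:,:,::-1])"
```

```text
t 10.05 pos [ 0.5199 -0.098   0.1017] d/30mm [-0.03 -0.01] yaw -70.52 turn/6 0.0 tilt fix/6deg [-0.    0.02  0.  ] F [ 0.8 -0.5 -2. ] w 0.0191 j7 -1.32
kx 0.4575 ky -0.2661 z 0.1017 Fkx 0.6 Fky -0.8 Fz -2.0 M [ 0.01 -0.14  0.01]
```

View pics/c3.png

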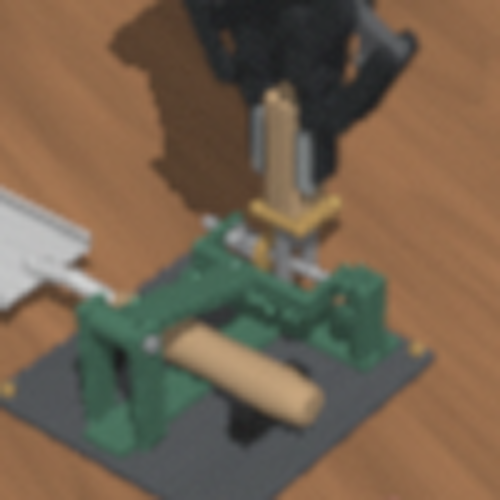

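The fork is astride the bar between the collar, at crop (262,250), and the +y ear, at (335,285). Next I move toward the collar.

drive_tool(
  rows=[
    {"hand": 0,"translation": [0.03,-0.09,0],"angular": [0,0,0]},
    {"hand": 0,"translation": [0.03,-0.09,0],"angular": [0,0,0]},
    {"hand": 0,"translation": [0.02,-0.06,0],"angular": [0,0,0]},
    {"hand": 0,"translation": [0,0,0],"angular": [0,0,0]},
  ],
)

```text
time: 10.5
tool_pos: [0.5226, -0.1055, 0.102]
tcp_rot: [0.12, 0.698, 0.12, -0.696]
contact_force: [0.2, 0.8, -1.6]
grip_width: 0.0192
```

```bash
python3 -c "
from h import *
kp();pose(.519,-.0982,-70.5)"
```

```text
kx 0.4576 ky -0.2740 z 0.1020 Fkx 0.5 Fky 0.7 Fz -1.6 M [ 0.08 -0.14 -0.02]
t 10.5 pos [ 0.5226 -0.1055  0.102 ] d/30mm [-0.12  0.24] yaw -70.51 turn/6 0.0 tilt fix/6deg [-0.    0.02  0.  ] F [ 0.2  0.8 -1.6] w 0.0192 j7 -1.31
```

drive_tool(
  rows=[
    {"hand": 0,"translation": [0.011,-0.031,0],"angular": [0,0,0]},
    {"hand": 0,"translation": [0.011,-0.031,0],"angular": [0,0,0]},
    {"hand": 0,"translation": [0,0,0],"angular": [0,0,0]},
  ],
)

```text
time: 10.8
tool_pos: [0.5234, -0.1076, 0.1021]
tcp_rot: [0.12, 0.698, 0.12, -0.696]
contact_force: [0.9, 0.6, -0.6]
grip_width: 0.0188
```

```bash
python3 -c "
from h import *
kp()"
```

```text
kx 0.4576 ky -0.2763 z 0.1021 Fkx 1.1 Fky 0.3 Fz -0.6 M [-0.   -0.1   0.01]
```

drive_tool(
  rows=[
    {"hand": 0,"translation": [0.011,-0.031,0],"angular": [0,0,0]},
    {"hand": 0,"translation": [0.011,-0.031,0],"angular": [0,0,0]},
    {"hand": 0,"translation": [0,0,0],"angular": [0,0,0]},
  ],
)

```text
time: 11.1
tool_pos: [0.5236, -0.1082, 0.1021]
tcp_rot: [0.119, 0.697, 0.121, -0.696]
contact_force: [0.0, 0.7, -1.0]
grip_width: 0.0191
```

```bash
python3 -c "
from h import *
kp()"
```

```text
kx 0.4576 ky -0.2769 z 0.1021 Fkx 0.2 Fky 0.6 Fz -1.0 M [ 0.05 -0.05 -0.03]
```

drive_tool(
  rows=[
    {"hand": 0,"translation": [0.022,-0.062,0],"angular": [0,0,0]},
    {"hand": 0,"translation": [0,0,0],"angular": [0,0,0]},
  ],
)

```text
time: 11.3
tool_pos: [0.5238, -0.1083, 0.1019]
tcp_rot: [0.119, 0.697, 0.122, -0.697]
contact_force: [-0.8, -0.1, -1.2]
grip_width: 0.0191
```

```bash
python3 -c "
from h import *
kp()"
```

```text
kx 0.4577 ky -0.2771 z 0.1019 Fkx -0.8 Fky 0.2 Fz -1.2 M [ 0.13 -0.01 -0.01]
```

drive_tool(
  rows=[
    {"hand": 0,"translation": [0.033,-0.094,0],"angular": [0,0,0]},
    {"hand": 0,"translation": [0.033,-0.094,0],"angular": [0,0,0]},
  ],
)

```text
time: 11.5
tool_pos: [0.5249, -0.1112, 0.1016]
tcp_rot: [-0.118, -0.696, -0.124, 0.697]
contact_force: [-1.5, 4.2, 0.8]
grip_width: 0.019
```

```bash
python3 -c "
from h import *
kp();pose(.519,-.0982,-70.5)"
```

```text
kx 0.4578 ky -0.2802 z 0.1016 Fkx 0.0 Fky 4.5 Fz 0.8 M [1.34 0.41 0.04]
t 11.5 pos [ 0.5249 -0.1112  0.1016] d/30mm [-0.2   0.43] yaw -70.31 turn/6 -0.03 tilt fix/6deg [-0.07 -0.03 -0.  ] F [-1.5  4.2  0.8] w 0.019 j7 -1.29
```

drive_tool(
  rows=[
    {"hand": 0,"translation": [0.033,-0.094,0],"angular": [-0.07,-0.03,0]},
  ],
)

```text
time: 11.6
tool_pos: [0.5254, -0.1125, 0.1013]
tcp_rot: [-0.12, -0.696, -0.122, 0.697]
contact_force: [-2.1, 7.2, -0.1]
grip_width: 0.0191
```

```bash
python3 -c "
from h import *
kp();pose(.519,-.0982,-70.5)"
```

```text
kx 0.4579 ky -0.2816 z 0.1013 Fkx 0.4 Fky 7.5 Fz -0.1 M [1.64 0.45 0.04]
t 11.6 pos [ 0.5254 -0.1125  0.1013] d/30mm [-0.21  0.48] yaw -70.29 turn/6 -0.03 tilt fix/6deg [-0.03 -0.01 -0.  ] F [-2.1  7.2 -0.1] w 0.0191 j7 -1.29
```

drive_tool(
  rows=[
    {"hand": 0,"translation": [0.027,-0.075,0],"angular": [-0.06,-0.02,0]},
  ],
)

```text
time: 11.7
tool_pos: [0.5256, -0.1127, 0.1011]
tcp_rot: [-0.121, -0.696, -0.121, 0.697]
contact_force: [-2.4, 6.5, 3.0]
grip_width: 0.0188
```

```bash
python3 -c "
from h import *
kp();pose(.519,-.0982,-70.5)"
```

```text
kx 0.4580 ky -0.2818 z 0.1011 Fkx -0.1 Fky 6.9 Fz 3.0 M [1.76 0.61 0.01]
t 11.7 pos [ 0.5256 -0.1127  0.1011] d/30mm [-0.22  0.48] yaw -70.26 turn/6 -0.04 tilt fix/6deg [ 0.01 -0.01  0.  ] F [-2.4  6.5  3. ] w 0.0188 j7 -1.29
```

drive_tool(
  rows=[
    {"hand": 0,"translation": [0.036,-0.103,0.02],"angular": [-0.05,-0.02,-0.03]},
  ],
)

```text
time: 11.8
tool_pos: [0.5258, -0.1131, 0.1013]
tcp_rot: [-0.121, -0.696, -0.12, 0.697]
contact_force: [-1.8, 7.0, 0.7]
grip_width: 0.0189
```

```bash
python3 -c "
from h import *
kp();pose(.519,-.0982,-70.5)"
```

```text
kx 0.4580 ky -0.2823 z 0.1013 Fkx 0.6 Fky 7.3 Fz 0.7 M [1.89 0.57 0.09]
t 11.8 pos [ 0.5258 -0.1131  0.1013] d/30mm [-0.23  0.5 ] yaw -70.37 turn/6 -0.02 tilt fix/6deg [ 0.03 -0.01  0.  ] F [-1.8  7.   0.7] w 0.0189 j7 -1.3
```

drive_tool(
  rows=[
    {"hand": 0,"translation": [0.043,-0.12,0.01],"angular": [-0.02,-0.02,0]},
    {"hand": 0,"translation": [0.043,-0.12,0.01],"angular": [-0.03,-0.02,0]},
  ],
)

```text
time: 12.0
tool_pos: [0.5262, -0.1141, 0.1011]
tcp_rot: [-0.122, -0.696, -0.122, 0.698]
contact_force: [-3.7, 6.8, 2.2]
grip_width: 0.0192
```

```bash
python3 -c "
from h import *
kp();pose(.519,-.0982,-70.5)"
```

```text
kx 0.4581 ky -0.2834 z 0.1011 Fkx -1.2 Fky 7.7 Fz 2.2 M [2.05 0.72 0.05]
t 12.0 pos [ 0.5262 -0.1141  0.1011] d/30mm [-0.24  0.53] yaw -70.19 turn/6 -0.05 tilt fix/6deg [ 0.   -0.03  0.  ] F [-3.7  6.8  2.2] w 0.0192 j7 -1.29
```

drive_tool(
  rows=[
    {"hand": 0,"translation": [0.046,-0.13,0.01],"angular": [-0.03,-0.03,0]},
    {"hand": 0,"translation": [0.046,-0.13,0.01],"angular": [-0.03,-0.03,0]},
  ],
)

```text
time: 12.2
tool_pos: [0.5265, -0.115, 0.101]
tcp_rot: [-0.122, -0.695, -0.124, 0.697]
contact_force: [-3.2, 8.7, 3.4]
grip_width: 0.0193
```

```bash
python3 -c "
from h import *
kp();pose(.519,-.0982,-70.5)"
```

```text
kx 0.4581 ky -0.2843 z 0.1010 Fkx -0.1 Fky 9.2 Fz 3.4 M [2.17 0.84 0.06]
t 12.2 pos [ 0.5265 -0.115   0.101 ] d/30mm [-0.25  0.56] yaw -70.0 turn/6 -0.08 tilt fix/6deg [-0.02 -0.03 -0.  ] F [-3.2  8.7  3.4] w 0.0193 j7 -1.28
```

drive_tool(
  rows=[
    {"hand": 0,"translation": [0.046,-0.131,0.01],"angular": [-0.04,-0.05,-0.08]},
  ],
)

```text
time: 12.3
tool_pos: [0.5266, -0.1152, 0.101]
tcp_rot: [-0.12, -0.696, -0.121, 0.697]
contact_force: [-3.3, 7.7, 2.6]
grip_width: 0.019
```

```bash
python3 -c "
from h import *
kp();pose(.519,-.0982,-70.5)
a=grab('scene','s4.png')
k=cv2.resize(a[110:210,270:370],(500,500),interpolation=cv2.INTER_CUBIC);cv2.imwrite('pics/c4.png',k[:,:,::-1]);kp()"
```

```text
kx 0.4581 ky -0.2845 z 0.1010 Fkx -0.5 Fky 8.4 Fz 2.6 M [2.16 0.89 0.11]
t 12.3 pos [ 0.5266 -0.1152  0.101 ] d/30mm [-0.25  0.57] yaw -70.39 turn/6 -0.02 tilt fix/6deg [-0.02 -0.02 -0.  ] F [-3.3  7.7  2.6] w 0.019 j7 -1.29
kx 0.4581 ky -0.2846 z 0.1010 Fkx -0.3 Fky 8.9 Fz 2.0 M [2.23 0.94 0.04]
```

drive_tool(
  rows=[
    {"hand": 0,"translation": [0.046,-0.132,0.05],"angular": [-0.03,-0.03,-0.02]},
    {"hand": 0,"translation": [0.046,-0.132,0.07],"angular": [-0.03,-0.03,-0.02]},
    {"hand": 0,"translation": [0.046,-0.132,0.08],"angular": [-0.03,-0.03,-0.02]},
  ],
)

```text
time: 12.65
tool_pos: [0.5259, -0.1156, 0.1045]
tcp_rot: [-0.117, -0.696, -0.123, 0.698]
contact_force: [-2.5, 7.8, -2.1]
grip_width: 0.0188
```

```bash
python3 -c "
from h import *
kp();pose(.519,-.0982,-70.5)"
```

```text
kx 0.4574 ky -0.2846 z 0.1045 Fkx 0.3 Fky 8.2 Fz -2.1 M [1.96 0.5  0.04]
t 12.65 pos [ 0.5259 -0.1156  0.1045] d/30mm [-0.23  0.58] yaw -70.42 turn/6 -0.01 tilt fix/6deg [-0.07 -0.04 -0.  ] F [-2.5  7.8 -2.1] w 0.0188 j7 -1.28
```

drive_tool(
  rows=[
    {"hand": 0,"translation": [0.048,-0.138,0.03],"angular": [-0.1,-0.06,-0.01]},
    {"hand": 0,"translation": [0.048,-0.138,0.05],"angular": [-0.08,-0.05,-0.01]},
  ],
)

```text
time: 12.85
tool_pos: [0.5258, -0.1157, 0.1052]
tcp_rot: [-0.121, -0.696, -0.12, 0.697]
contact_force: [-2.7, 9.2, -0.3]
grip_width: 0.0191
```

```bash
python3 -c "
from h import *
kp();pose(.519,-.0982,-70.5)
a=grab('scene','s5.png')
k=cv2.resize(a[110:210,270:370],(500,500),interpolation=cv2.INTER_CUBIC);cv2.imwrite('pics/c5.png',k[:,:,::-1])"
```

```text
kx 0.4572 ky -0.2847 z 0.1052 Fkx 0.5 Fky 9.5 Fz -0.3 M [2.29 0.7  0.03]
t 12.85 pos [ 0.5258 -0.1157  0.1052] d/30mm [-0.23  0.58] yaw -70.33 turn/6 -0.03 tilt fix/6deg [ 0.01 -0.    0.  ] F [-2.7  9.2 -0.3] w 0.0191 j7 -1.29
```

View pics/c5.png

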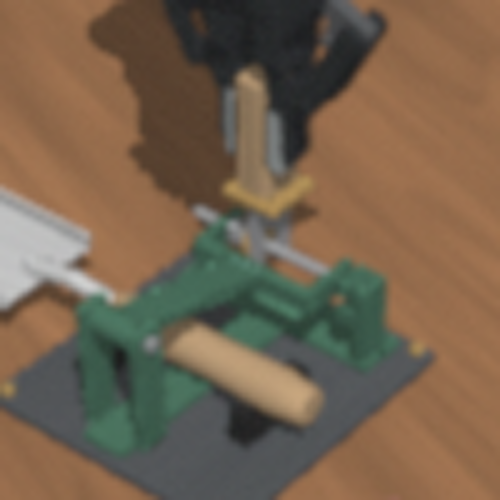

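The bar's -y end has moved out to crop (200,210), and the bar looks a few mm higher. I keep the push on and draw the fork up slowly.

drive_tool(
  rows=[
    {"hand": 0,"translation": [0.047,-0.134,0.1],"angular": [-0.07,-0.04,-0.01]},
    {"hand": 0,"translation": [0.047,-0.134,0.1],"angular": [-0.07,-0.04,-0.01]},
    {"hand": 0,"translation": [0.047,-0.134,0.1],"angular": [-0.07,-0.04,-0.01]},
  ],
)

```text
time: 13.2
tool_pos: [0.5247, -0.1153, 0.1111]
tcp_rot: [-0.125, -0.696, -0.119, 0.697]
contact_force: [-2.4, 8.4, -0.3]
grip_width: 0.019
```

```bash
python3 -c "
from h import *
kp();pose(.519,-.0982,-70.5)"
```

```text
kx 0.4563 ky -0.2839 z 0.1111 Fkx 0.6 Fky 8.7 Fz -0.3 M [2.18 0.63 0.01]
t 13.2 pos [ 0.5247 -0.1153  0.1111] d/30mm [-0.19  0.57] yaw -70.14 turn/6 -0.06 tilt fix/6deg [ 0.07 -0.01  0.  ] F [-2.4  8.4 -0.3] w 0.019 j7 -1.29
```

drive_tool(
  rows=[
    {"hand": 0,"translation": [0.048,-0.136,0.12],"angular": [0,-0.02,-0.03]},
    {"hand": 0,"translation": [0.048,-0.136,0.12],"angular": [-0.03,-0.03,-0.02]},
    {"hand": 0,"translation": [0.048,-0.136,0.12],"angular": [-0.03,-0.03,-0.02]},
    {"hand": 0,"translation": [0.048,-0.136,0.12],"angular": [-0.03,-0.03,-0.02]},
  ],
)

```text
time: 13.6
tool_pos: [0.5239, -0.1158, 0.1216]
tcp_rot: [-0.12, -0.695, -0.123, 0.698]
contact_force: [-1.8, 7.8, -0.6]
grip_width: 0.019
```

```bash
python3 -c "
from h import *
kp();pose(.519,-.0982,-70.5)
a=grab('scene','s6.png')
k=cv2.resize(a[110:210,270:370],(500,500),interpolation=cv2.INTER_CUBIC);cv2.imwrite('pics/c6.png',k[:,:,::-1])"
```

```text
kx 0.4554 ky -0.2842 z 0.1216 Fkx 0.9 Fky 7.9 Fz -0.6 M [2.12 0.61 0.07]
t 13.6 pos [ 0.5239 -0.1158  0.1216] d/30mm [-0.16  0.59] yaw -70.21 turn/6 -0.05 tilt fix/6deg [-0.03 -0.05 -0.  ] F [-1.8  7.8 -0.6] w 0.019 j7 -1.26
```

View pics/c6.png

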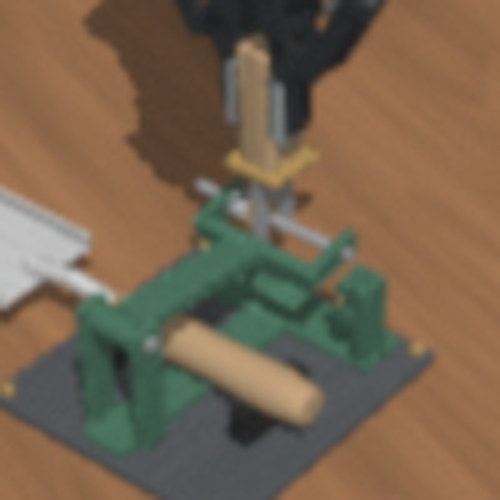

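The arm is coming up with the fork: the bar tip is clear above the lug, at crop (345,250). I carry on upward.

drive_tool(
  rows=[
    {"hand": 0,"translation": [0.046,-0.13,0.14],"angular": [-0.05,-0.05,-0.03]},
    {"hand": 0,"translation": [0.046,-0.13,0.14],"angular": [-0.04,-0.04,-0.02]},
    {"hand": 0,"translation": [0.046,-0.13,0.14],"angular": [-0.03,-0.03,-0.02]},
    {"hand": 0,"translation": [0.046,-0.13,0.14],"angular": [-0.03,-0.03,-0.02]},
    {"hand": 0,"translation": [0.046,-0.13,0.14],"angular": [-0.03,-0.03,-0.02]},
    {"hand": 0,"translation": [0.046,-0.13,0.14],"angular": [-0.03,-0.03,-0.02]},
  ],
)

```text
time: 14.25
tool_pos: [0.5244, -0.1155, 0.1419]
tcp_rot: [-0.116, -0.696, -0.126, 0.697]
contact_force: [-1.5, 8.3, -1.2]
grip_width: 0.0189
```

```bash
python3 -c "
from h import *
kp();pose(.519,-.0982,-70.5)"
```

```text
kx 0.4559 ky -0.2840 z 0.1419 Fkx 1.4 Fky 8.3 Fz -1.2 M [2.12 0.28 0.05]
t 14.25 pos [ 0.5244 -0.1155  0.1419] d/30mm [-0.18  0.58] yaw -70.3 turn/6 -0.03 tilt fix/6deg [-0.12 -0.04 -0.  ] F [-1.5  8.3 -1.2] w 0.0189 j7 -1.24
```

drive_tool(
  rows=[
    {"hand": 0,"translation": [0.044,-0.125,0.14],"angular": [-0.12,-0.05,-0.03]},
    {"hand": 0,"translation": [0.044,-0.125,0.14],"angular": [-0.08,-0.04,-0.02]},
    {"hand": 0,"translation": [0.044,-0.125,0.14],"angular": [-0.05,-0.03,-0.02]},
    {"hand": 0,"translation": [0.044,-0.125,0.14],"angular": [-0.05,-0.03,-0.02]},
  ],
)

```text
time: 14.65
tool_pos: [0.5261, -0.114, 0.1554]
tcp_rot: [0.119, 0.697, 0.122, -0.696]
contact_force: [-0.7, 8.6, -5.8]
grip_width: 0.0192
```

```bash
python3 -c "
from h import *
kp();pose(.519,-.0982,-70.5)"
```

```text
kx 0.4580 ky -0.2832 z 0.1554 Fkx 2.3 Fky 8.3 Fz -5.8 M [2.06 0.16 0.04]
t 14.65 pos [ 0.5261 -0.114   0.1554] d/30mm [-0.24  0.53] yaw -70.37 turn/6 -0.02 tilt fix/6deg [-0.03  0.01  0.  ] F [-0.7  8.6 -5.8] w 0.0192 j7 -1.24
```

The arm has reached its top stop (Fz turned negative). I back off the collar along the bar, then lift away.

drive_tool(
  rows=[
    {"hand": 0,"translation": [-0.02,0.06,0],"angular": [0,0,0]},
    {"hand": 0,"translation": [-0.03,0.09,0],"angular": [0,0,0]},
    {"hand": 0,"translation": [-0.04,0.11,0],"angular": [0,0,0]},
    {"hand": 0,"translation": [-0.04,0.11,0],"angular": [0,0,0]},
    {"hand": 0,"translation": [0,0,0],"angular": [0,0,0]},
  ],
)

```text
time: 15.15
tool_pos: [0.523, -0.1055, 0.1555]
tcp_rot: [0.121, 0.698, 0.12, -0.695]
contact_force: [0.3, 0.8, -1.3]
grip_width: 0.0186
```

```bash
python3 -c "
from h import *
kp();pose(.519,-.0982,-70.5)"
```

```text
kx 0.4580 ky -0.2742 z 0.1555 Fkx 0.6 Fky 0.7 Fz -1.3 M [ 0.18 -0.09 -0.02]
t 15.15 pos [ 0.523  -0.1055  0.1555] d/30mm [-0.13  0.24] yaw -70.42 turn/6 -0.01 tilt fix/6deg [0.01 0.04 0.  ] F [ 0.3  0.8 -1.3] w 0.0186 j7 -1.26
```

drive_tool(
  rows=[
    {"hand": 0,"translation": [-0.06,0.15,0.05],"angular": [0,0,0]},
    {"hand": 0,"translation": [0,0,0.3],"angular": [0,0,0]},
    {"hand": 0,"translation": [0,0,0.4],"angular": [0,0,0]},
    {"hand": 0,"translation": [0,0,0.5],"angular": [0,0,0]},
    {"hand": 0,"translation": [0,0,0.6],"angular": [0,0,0]},
    {"hand": 0,"translation": [0,0,0.6],"angular": [0,0,0]},
    {"hand": 0,"translation": [0,0,0.6],"angular": [0,0,0]},
    {"hand": 0,"translation": [0,0,0.3],"angular": [0,0,0]},
    {"hand": 0,"translation": [0,0,0],"angular": [0,0,0]},
  ],
)

```text
time: 16.05
tool_pos: [0.5192, -0.1039, 0.2662]
tcp_rot: [0.122, 0.698, 0.117, -0.696]
contact_force: [0.5, 0.4, -0.7]
grip_width: 0.0192
```

```bash
python3 -c "
from h import *
pose(.6179,.2483,-104.1);kp()"
```

```text
t 16.05 pos [ 0.5192 -0.1039  0.2662] d/30mm [ 3.29 11.74] yaw -70.59 turn/6 -5.59 tilt fix/6deg [0.06 0.03 0.  ] F [ 0.5  0.4 -0.7] w 0.0192 j7 -1.2
kx 0.4549 ky -0.2714 z 0.2662 Fkx 0.6 Fky 0.2 Fz -0.7 M [-0.01 -0.01  0.04]
```

Now back to above the stand.

drive_tool(
  rows=[
    {"hand": 0,"translation": [0.25,0.8,0],"angular": [0.06,0.03,-0.5]},
    {"hand": 0,"translation": [0.25,0.9,0],"angular": [0,0,-0.5]},
    {"hand": 0,"translation": [0.25,0.9,0],"angular": [0,0,-0.5]},
    {"hand": 0,"translation": [0.25,0.9,0],"angular": [0,0,-0.5]},
    {"hand": 0,"translation": [0.25,0.9,0],"angular": [0,0,-0.5]},
    {"hand": 0,"translation": [0.25,0.9,0],"angular": [0,0,-0.5]},
    {"hand": 0,"translation": [0.25,0.9,0],"angular": [0,0,-0.5]},
    {"hand": 0,"translation": [0.25,0.9,-0.1],"angular": [0,0,-0.5]},
    {"hand": 0,"translation": [0.25,0.9,-0.1],"angular": [0,0,-0.5]},
    {"hand": 0,"translation": [0.25,0.8,-0.1],"angular": [0,0,-0.5]},
    {"hand": 0,"translation": [0.2,0.5,0],"angular": [0,0,-0.3]},
    {"hand": 0,"translation": [0,0,0],"angular": [0,0,0]},
  ],
)

```text
time: 17.25
tool_pos: [0.5925, 0.1792, 0.2467]
tcp_rot: [0.086, -0.693, 0.089, 0.711]
contact_force: [-0.4, 0.4, -1.7]
grip_width: 0.019
```

```bash
python3 -c "
from h import *
pose(.6179,.2483,-104.1)"
```

```text
t 17.25 pos [0.5925 0.1792 0.2467] d/30mm [0.85 2.3 ] yaw -104.2 turn/6 0.02 tilt fix/6deg [ 0.01 -0.24  0.  ] F [-0.4  0.4 -1.7] w 0.019 j7 -2.35
```

drive_tool(
  rows=[
    {"hand": 0,"translation": [0.25,0.7,-0.1],"angular": [0,-0.2,0]},
    {"hand": 0,"translation": [0.25,0.7,-0.3],"angular": [0,0,0]},
    {"hand": 0,"translation": [0.2,0.5,-0.4],"angular": [0,0,0]},
    {"hand": 0,"translation": [0.05,0.1,-0.4],"angular": [0,0,0]},
    {"hand": 0,"translation": [0,0,-0.3],"angular": [0,0,0]},
    {"hand": 0,"translation": [0,0,0],"angular": [0,0,0]},
    {"hand": 0,"translation": [0,0,0],"angular": [0,0,0]},
  ],
)

```text
time: 17.95
tool_pos: [0.6136, 0.2283, 0.1949]
tcp_rot: [0.084, -0.697, 0.095, 0.705]
contact_force: [0.2, -0.1, -1.1]
grip_width: 0.0189
```

```bash
python3 -c "
from h import *
pose(.6179,.2483,-104.1)"
```

```text
t 17.95 pos [0.6136 0.2283 0.1949] d/30mm [0.14 0.67] yaw -104.51 turn/6 0.07 tilt fix/6deg [ 0.14 -0.13  0.  ] F [ 0.2 -0.1 -1.1] w 0.0189 j7 -2.47
```

drive_tool(
  rows=[
    {"hand": 0,"translation": [0.14,0.5,-0.3],"angular": [0.14,-0.1,0.07]},
    {"hand": 0,"translation": [0,0.17,-0.4],"angular": [0,0,0]},
    {"hand": 0,"translation": [0,0,-0.5],"angular": [0,0,0]},
    {"hand": 0,"translation": [0,0,-0.4],"angular": [0,0,0]},
    {"hand": 0,"translation": [0,0,0],"angular": [0,0,0]},
    {"hand": 0,"translation": [0,0,0],"angular": [0,0,0]},
  ],
)

```text
time: 18.55
tool_pos: [0.6183, 0.2476, 0.143]
tcp_rot: [0.087, -0.701, 0.087, 0.702]
contact_force: [-0.7, -0.2, -1.4]
grip_width: 0.0186
```

```bash
python3 -c "
from h import *
pose(.6179,.2483,-104.1)
a=grab('scene','s7.png')
k=cv2.resize(a[200:310,320:430],(550,550),interpolation=cv2.INTER_CUBIC);k2=cv2.resize(a[125:215,280:330],(250,450),interpolation=cv2.INTER_CUBIC);k2=cv2.resize(a[125:215,265:365],(250,225),interpolation=cv2.INTER_CUBIC)
o=np.zeros((550,800,3),np.uint8);o[:,:550]=k;o[:225,550:]=k2;cv2.imwrite('pics/c7.png',o[:,:,::-1])"
```

```text
t 18.55 pos [0.6183 0.2476 0.143 ] d/30mm [-0.01  0.02] yaw -104.2 turn/6 0.02 tilt fix/6deg [-0.   -0.01 -0.  ] F [-0.7 -0.2 -1.4] w 0.0186 j7 -2.51
```

View pics/c7.png

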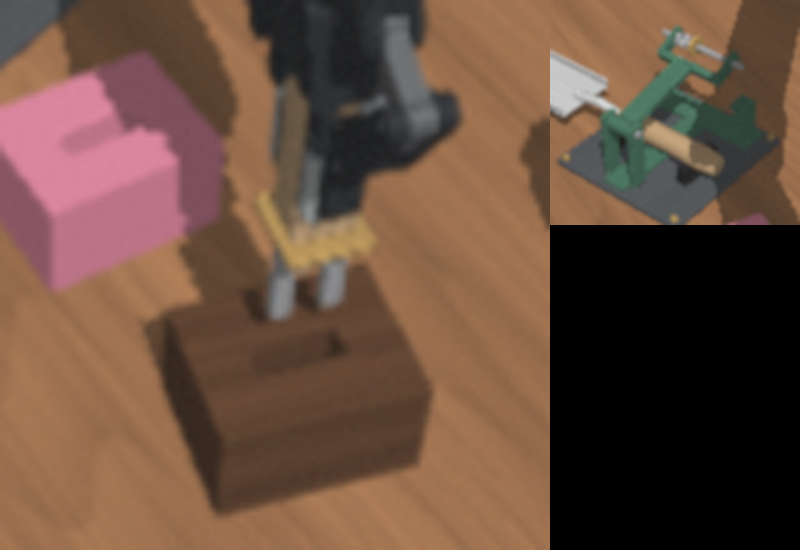

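The keeper arm stands fully up (inset). The tines at crop (281,318) and (332,303) hang above the slot at (298,352). I'll check their alignment.

```bash
python3 -c "
from h import *
c=lambda x,y:(320+(x+.5)/5-.5,200+(y+.5)/5-.5)
t=readout.state()['tool_pos']
m=(onz('scene',*c(281,318),t[2]-.0675)+onz('scene',*c(332,303),t[2]-.0675))/2
s=onz('scene',*c(298,352),.05);print(m,s,t)
sx=np.array([.970,-.242]);sy=np.array([.242,.970]);d=(s-m)[:2];print('slot rel tip sx,sy',d@sx,d@sy)"
```

```text
[0.61599675 0.25116441 0.07536186] [0.61689952 0.25050088 0.05      ] [0.61809155 0.24743967 0.14286186]
slot rel tip sx,sy 0.0010362568247461548 -0.00042514907864806836
```

drive_tool(
  rows=[
    {"hand": 0,"translation": [0,0.02,-0.3],"angular": [0,0,0]},
    {"hand": 0,"translation": [0,0,-0.3],"angular": [0,0,0]},
    {"hand": 0,"translation": [0,0,-0.3],"angular": [0,0,0]},
    {"hand": 0,"translation": [0,0,-0.2],"angular": [0,0,0]},
    {"hand": 0,"translation": [0,0,0],"angular": [0,0,0]},
  ],
)

```text
time: 19.1
tool_pos: [0.619, 0.2479, 0.1081]
tcp_rot: [-0.088, 0.702, -0.088, -0.702]
contact_force: [-0.4, -0.0, -0.9]
grip_width: 0.0191
```

```bash
python3 -c "
from h import *
pose(.6179,.2483,-104.1)"
```

```text
t 19.1 pos [0.619  0.2479 0.1081] d/30mm [-0.04  0.01] yaw -104.25 turn/6 0.02 tilt fix/6deg [-0.  0.  0.] F [-0.4 -0.  -0.9] w 0.0191 j7 -2.52
```

drive_tool(
  rows=[
    {"hand": 0,"translation": [-0.02,0.01,-0.3],"angular": [0,0,0]},
    {"hand": 0,"translation": [0,0,-0.3],"angular": [0,0,0]},
    {"hand": 0,"translation": [0,0,-0.25],"angular": [0,0,0]},
    {"hand": 0,"translation": [0,0,-0.15],"angular": [0,0,0]},
    {"hand": 0,"translation": [0,0,0],"angular": [0,0,0]},
  ],
)

```text
time: 19.6
tool_pos: [0.6183, 0.2482, 0.0753]
tcp_rot: [0.088, -0.702, 0.088, 0.702]
contact_force: [-0.1, -0.7, -1.1]
grip_width: 0.019
```

```bash
python3 -c "
from h import *
pose(.6179,.2483,-104.1)"
```

```text
t 19.6 pos [0.6183 0.2482 0.0753] d/30mm [-0.01  0.  ] yaw -104.25 turn/6 0.03 tilt fix/6deg [-0. -0. -0.] F [-0.1 -0.7 -1.1] w 0.019 j7 -2.54
```

drive_tool(
  rows=[
    {"hand": 0,"translation": [0,0,-0.06],"angular": [0,0,0]},
    {"hand": 0,"translation": [0,0,-0.05],"angular": [0,0,0]},
    {"hand": 0,"translation": [0,0,-0.05],"angular": [0,0,0]},
  ],
)

```text
time: 19.9
tool_pos: [0.6185, 0.2483, 0.0725]
tcp_rot: [0.088, -0.702, 0.088, 0.702]
contact_force: [-3.8, -2.1, 9.7]
grip_width: 0.0185
```

```bash
python3 -c "
from h import *
pose(.6179,.2483,-104.1)"
```

```text
t 19.9 pos [0.6185 0.2483 0.0725] d/30mm [-0.02  0.  ] yaw -104.27 turn/6 0.03 tilt fix/6deg [ 0.01 -0.    0.  ] F [-3.8 -2.1  9.7] w 0.0185 j7 -2.55
```

Seated: 10 N at the same height as when I gripped it. I release now.

drive_tool(
  rows=[
    {"hand": 0,"translation": [0,0,0],"angular": [0,0,0]},
    {"hand": 0,"translation": [0,0,0],"angular": [0,0,0]},
    {"hand": 24,"translation": [0,0,0],"angular": [0,0,0]},
    {"hand": 30,"translation": [0,0,0],"angular": [0,0,0]},
    {"hand": 50,"translation": [0,0,0],"angular": [0,0,0]},
    {"hand": 85,"translation": [0,0,0],"angular": [0,0,0]},
    {"hand": 85,"translation": [0,0,0],"angular": [0,0,0]},
    {"hand": 85,"translation": [0,0,0],"angular": [0,0,0]},
    {"hand": 85,"translation": [0,0,0],"angular": [0,0,0]},
  ],
  squeeze=20,
)

```text
time: 20.8
tool_pos: [0.6205, 0.2494, 0.0742]
tcp_rot: [-0.089, 0.703, -0.087, -0.7]
contact_force: [0.0, 0.1, 0.5]
grip_width: 0.0852
```

drive_tool(
  rows=[
    {"hand": 85,"translation": [0,0,0.2],"angular": [0,0,0]},
    {"hand": 85,"translation": [0,0,0.4],"angular": [0,0,0]},
    {"hand": 85,"translation": [0,0,0.6],"angular": [0,0,0]},
    {"hand": 85,"translation": [0,0,0.7],"angular": [0,0,0]},
    {"hand": 85,"translation": [0,0,0.8],"angular": [0,0,0]},
    {"hand": 85,"translation": [0,0,0.8],"angular": [0,0,0]},
    {"hand": 85,"translation": [0,0,0.8],"angular": [0,0,0]},
    {"hand": 85,"translation": [0,0,0.6],"angular": [0,0,0]},
    {"hand": 85,"translation": [0,0,0.3],"angular": [0,0,0]},
    {"hand": 85,"translation": [0,0,0],"angular": [0,0,0]},
    {"hand": 85,"translation": [0,0,0],"angular": [0,0,0]},
  ],
)

```text
time: 21.9
tool_pos: [0.6211, 0.2514, 0.2509]
tcp_rot: [-0.09, 0.707, -0.084, -0.696]
contact_force: [-0.7, 0.2, 0.4]
grip_width: 0.0853
```

```bash
python3 -c "
from h import *
pose(.6179,.2483,-104.1)
a=grab('scene','s8.png')
k=cv2.resize(a[130:310,200:480],(784,504),interpolation=cv2.INTER_CUBIC);cv2.imwrite('pics/c8.png',k[:,:,::-1])"
```

```text
t 21.9 pos [0.6211 0.2514 0.2509] d/30mm [-0.11 -0.1 ] yaw -104.17 turn/6 0.01 tilt fix/6deg [-0.06  0.15  0.  ] F [-0.7  0.2  0.4] w 0.0853 j7 -2.47
```

View pics/c8.png

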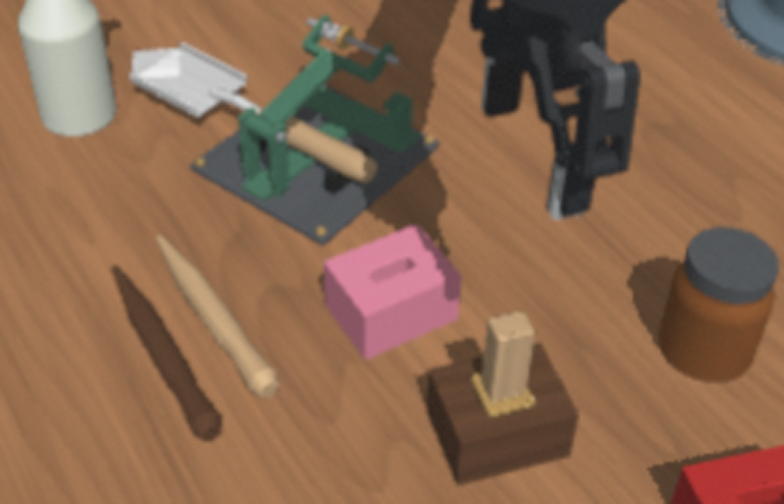

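The tool is fully home and upright in its stand at crop (505,370). The keeper arm is up at (345,45), the trowel, jar, sprayer and dibbers haven't moved, and the gripper touches nothing. I'm handing in.

```bash
python3 -c "
from h import *
print(order.hand_in())"
```

```text
the job is handed in; nothing more can be done
None
```

The job is done and handed in at about 22 s of the 61 s allowed. I took the fork from the brown stand and set it astride the bar. I pushed the collar in by about 7.4 mm and drew the fork up until the keeper arm reached its top stop. Then I put the fork back in its stand, let go and lifted the gripper clear.

**Last checks:**
- **Picture before hand-in:** the keeper arm is up and the fork sits upright with its shoulder plate on the stand. By eye, the trowel, jar, sprayer and dibbers have not moved, and the gripper is clear of everything.
- **Fork fully home:** it seated with about 10 N downward at the same gripper height (72.5 mm) at which I first gripped it.
- **Push force:** about 9 N, with the highest single reading 9.5 N. That is under the 9.8 N end stop and the 13 N limit.

**Disagreements:** The 7.4 mm travel comes from position and a noisy force reading (about ±1 N), not from a direct measurement. The two cameras differed by 2–3 mm on where the bar was; I aimed between them, and the fork went on without touching. When the arm met its top stop, the fork dragged on the collar with about 6 N of downward force, so I backed off before lifting away.

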